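# Close up a row of hinge bushes against the stop for tacking

### The job

Four steel hinge bushes lie end to end in the angle-iron cradle, short of its end stop, and have to be tight together for tack welding. With the gripper's fingers, push on the free end of the last bush only, and slide the row along the cradle as one train until the first bush is fully home against the stop with no gaps between them; do not pinch or lift any bush, and leave everything else on the bench where it is. Finish while still holding: end with the fingers pressing the last bush so that the whole row stays tight against the stop.

Things in the scene. Friction and masses are not known exactly. Their poses are not given: they have to be found in the camera images.
- cradle: fixed angle-iron cradle: 450 mm of 50 x 50 x 5 mm angle, an upward-open V (faces at 45 degrees, ends open) on two feet 120 mm wide. Origin: under its mid-length, on the bench (z = 0); its x runs level along the V towards the stop. The V's inner bottom line is 15 mm above the bench; at height h above that line the V is 2 h wide, up to its legs' edges 47 mm above the bench
- stop_face (a point): point on the end stop's flat face towards the row, on the row's centre line, 40.5 mm above the bench. Axes as the cradle's: x along the V, from the row into the stop (push towards +x)
- stop: end stop screwed fast to the cradle, set elsewhere along it each time: steel plate 10 mm thick across the V, top 78 mm above the bench; behind it (+x, to 65 mm) a saddle with a set screw each side, 132 mm wide overall. Origin: foot of its face, on the bench
- bush_1: plain steel hinge bush lying in the V: round, 36 mm diameter, 45 mm long, 20 mm bore, about 0.25 kg; the one nearest the end stop. Origin: its centre, 40.5 mm above the bench; its x along the V towards the stop
- bush_2: plain steel hinge bush lying in the V: round, 36 mm diameter, 45 mm long, 20 mm bore, about 0.25 kg; the second from the stop. Origin: its centre, 40.5 mm above the bench; its x along the V towards the stop
- bush_3: plain steel hinge bush lying in the V: round, 36 mm diameter, 45 mm long, 20 mm bore, about 0.25 kg; the third from the stop. Origin: its centre, 40.5 mm above the bench; its x along the V towards the stop
- bush_4: plain steel hinge bush lying in the V: round, 36 mm diameter, 45 mm long, 20 mm bore, about 0.25 kg; the last of the row, its rear end free. Origin: its centre, 40.5 mm above the bench; its x along the V towards the stop. The row lies end to end, 45 to 115 mm short of the stop, and slides with 5 to 13 N of drag, stiffening at the stop. Clear space behind
- spare_bush: a spare bush exactly like those in the row but standing upright on the bench beside the cradle, a bystander, not part of the row (origin: centre of its underside)
- magnet: arrow-shaped welding magnet, about 97 x 72 x 16 mm, lying flat beside the cradle on the robot's side, a bystander (origin: on its underside)
- tin: flat round aluminium tin, 63 mm across and 36 mm tall, beside the cradle on its far side, a bystander (origin: centre of its underside)
- wire_brush: wooden-handled wire brush, about 265 mm long and 50 mm tall, at the left of the bench, a bystander (origin: on its underside, handle towards its own -x)
- chipping_hammer: chipping hammer with a coil-spring handle, about 230 mm long, lying at the far right, a bystander (origin: on its underside, head towards its own +x)
- try_square: steel try square lying flat, 150 mm blade, 110 mm stock, at the far edge, a bystander (origin: at the blade's root)
- g_clamp: blue G-clamp lying on its side, about 180 mm long, at the left, a bystander (origin: middle of its mouth, on the bench)

How it is judged (in metres and radians):
At the end, for the whole second after the job is handed in: first bush within 2 mm of the stop's face, neighbours within 1.5 mm of each other, all four at rest and seated in the V (height within 4 mm, in line to 0.08 rad); the fingers press the last bush, and the first bush the stop, with over 1 N (x of bush_1 in the frame of stop_face above -0.0245 m and distance between bush_1 and bush_2 below 0.0465 m and distance between bush_2 and bush_3 below 0.0465 m and distance between bush_3 and bush_4 below 0.0465 m and z of bush_1 in the frame of stop_face between -0.004 and 0.004 m and angle between the x axis of each of bush_1, bush_2, bush_3, bush_4 and the x axis of stop_face, either way round below 0.08 rad and linear speed of each of bush_1, bush_2, bush_3, bush_4 below 0.02 m/s and z of bush_2 in the frame of stop_face between -0.004 and 0.004 m and z of bush_3 in the frame of stop_face between -0.004 and 0.004 m and z of bush_4 in the frame of stop_face between -0.004 and 0.004 m and contact force between the fingers and bush_4 above 1 N and contact force between bush_1 and stop above 1 N); the arm keeps its last pose, push and grip.
It fails at once if a bush of the row is lifted or rides up out of the V (more than 10 mm) (z of any of bush_1, bush_2, bush_3, bush_4 in the frame of stop_face above 0.01 m).
It fails at once if the robot presses on a bush other than the last of the row (contact force between any of the arm, the fingers and bush_1 above 2 N or contact force between any of the arm, the fingers and bush_2 above 2 N or contact force between any of the arm, the fingers and bush_3 above 2 N).
It fails at once if a bystander is moved more than 15 mm (distance of any of spare_bush, magnet, tin, wire_brush, chipping_hammer, try_square, g_clamp from where it was at the start of the episode above 0.015 m).
It also fails if it takes over 32 s, if anything falls off the work surface, if the arm or the gripper's body presses on something with over 40 N, if the wrist force passes 120 N, or if a joint passes its speed limit or range.

### The arm

A 7-joint arm with a two-finger parallel gripper is mounted at the origin on the work surface. World frame = base frame: x ahead of the robot, y to its left, z up, the work surface at z = 0. Lengths are in mm, angles in rad, forces in N, time in s.
With the tool pointing down it reaches from about 350 to 900 mm from the base axis. Payload 19.9 kg.
Tool frame: the origin (TCP) lies at the centre of the arm's flange, where the gripper is bolted on; the fingertips stand 199 mm ahead of it and the grasp point (between the pads) lies 180 mm ahead of it; z points along the fingers, y is the direction in which the jaws open and shut (so a half turn about z gives the same grasp; the last joint's range is limited). The gripper opens to 94 mm and grips with 3 to 60 N. Pads are 16 mm wide; open, the fingers measure 119 mm over their backs; the gripper's body (75 mm by 177 mm) begins 78 mm behind the grasp point.
Start: joints at [1.093, 0.417, -0.01, 1.614, 0.005, 1.111, -0.053], TCP at [263.84, -566.575, 404.625] pointing down, gripper open.
Joint ranges: [-2.81, 2.81], [-0.39, 2.02], [-1.27, 1.25], [0.06, 2.57], [-1.19, 4.33], [0.19, 2], [-2.82, 2.82]. Speed limits (rad/s): [1.89, 1.89, 2.39, 2.39, 3.01, 3.01, 3.01].

### API

Orientations are given as a unit quaternion [x, y, z, w].
In Python, from bench import * gives the robot as it stands. The module is installed in compiled form; this text tells all that it offers.
- The arm moves only by the tool carry_out, never from a script. Its argument "motion" is a list of rows, each a list of 3 entries, a list of its own where there are three numbers: the closure in counts, from 0 (fully open) to 255 (shut), then the shift along the tool's x, y, z in mm, then the turn, a rotation vector about the tool's x, y, z in rad. A call has 1 to 12 rows; each row shifts and turns the commanded pose from where the row before left it, along the tool's axes as they then stand; what a row does not reach is not made up. A row lasts 1/8 s, in which the tool goes at most 62.5 mm and 10.7 degrees, less where a joint would pass 70% of its speed; a pose out of reach is approached as far as the arm can. A call is refused whole if a number of a shift passes 62.5 or a number of a turn 0.188, either way. A call with a gripper value outside its range is refused whole. The fingers move at their own pace and stop on an object; the grip force is fixed at half the most. Time passes only in rows, so rows that do not move let the fingers close. It gives the time, the measured TCP pose, the force and the opening at its end, in the units of the state.
- read_state(): the state, without advancing time (a new reading comes with each control period).
- camera(name): name is "scene" or "top" or "wrist"; returns a dict with "frame" (384x512x3 uint8, red, green, blue), "K" (3x3 intrinsics, pixels), "dist_coeffs" ([k1, k2, p1, p2, k3] as OpenCV has them; the pictures are not rectified), "R" (3x3) and "t" (3): a world point X has camera coordinates R X + t. Camera axes: x right, y down, z forward; pixel columns grow to the right and rows downward; lengths in mm; the calibration is good to about 2 mm. A picture is of the moment at which its call begins. There is no depth.
- job_done(): hands the job in, once; it reports no verdict.
The state is a dict: "t": time; "joints": joint angles; "dq": joint speeds; "joint_efforts": joint torques, N m; "position": TCP position; "tcp_rot": TCP orientation; "contact_force": force on the tool from outside, world axes, zero at the start; "ft_torque": the same for the moment, N m; "opening": opening from 0.0 (shut) to 1.0 (fully open).
Only numpy, scipy, OpenCV 4.12 (cv2) and the standard library are available. Lean on these libraries where they do the work, as an engineer would, in place of code of your own. Each camera call takes 0.05 s, during which the arm holds its last target.

## Working session

There is one attempt and no reset: what is moved stays moved. The work goes in short steps, Python scripts to look and compute and a tool call to move; the robot and the scene stay as the last step left them, time stands still between calls to the robot, and variables do not carry over. Pictures are saved under pics/ and viewed, and the job is handed in when it is done.

Besides the shell and the picture viewer there is one more tool, called after "Call:" as name(argument=value, ...), one argument or row to a line, values as JSON. carry_out: Moves the arm, as the interface text tells. Its arguments: {"type":"object","properties":{"motion":{"type":"array","items":{"type":"array"}}},"required":["motion"]}

```bash
mkdir -p pics; python3 - <<'E'
from bench import *
import cv2,numpy as np,pickle
s=read_state();print(s)
d={}
for n in("scene","top","wrist"):
    c=camera(n);d[n]=c;cv2.imwrite(f"pics/{n}0.png",c["frame"][:,:,::-1])
    print(n,c["K"],c["dist_coeffs"],c["R"],c["t"])
pickle.dump(d,open("c0.pkl","wb"))
E
```

```text
{'t': 0.0, 'joints': array([ 1.0935213 ,  0.41795734, -0.01028728,  1.61414575,  0.00471436,
        1.11070046, -0.05298226]), 'dq': array([ 1.12615833e-03, -2.37764590e-04, -3.82614845e-04,  1.51701984e-03,
       -7.41915386e-05,  2.94178618e-05,  2.30317428e-04]), 'joint_efforts': array([-9.10739782e-04, -8.51248670e+01,  6.38062544e-01, -4.25999773e+01,
       -4.89043398e-02,  1.82454527e-02,  5.13092255e-05]), 'position': array([ 263.76278669, -566.47558479,  404.04755628]), 'tcp_rot': array([ 9.76354175e-01,  2.16176253e-01, -1.81023331e-04, -5.65652737e-04]), 'contact_force': array([-0.17504302, -0.95320137,  0.00138384]), 'ft_torque': array([-0.00766834,  0.03239541, -0.00613903]), 'opening': 1.0003837987267756}
scene [[381.15004352   0.         253.96296704]
 [  0.         381.15004352 192.47450427]
 [  0.           0.           1.        ]] [0.02301763 0.         0.         0.         0.        ] [[-0.71100032  0.70282635 -0.02266451]
 [ 0.44711806  0.42697175 -0.78599018]
 [-0.5427375  -0.56897298 -0.6178234 ]] [ 360.83430381 -192.53058839 1490.58657582]
top [[429.24600985   0.         255.74673706]
 [  0.         429.24600985 182.61837098]
 [  0.           0.           1.        ]] [0.04754533 0.         0.         0.         0.        ] [[-0.00457783 -0.99998639  0.00250313]
 [-0.99822393  0.00442105 -0.05940909]
 [ 0.05939722 -0.00277065 -0.99823058]] [  40.08744207  545.56407704 1244.26712012]
wrist [[286.02840896   0.         254.52297449]
 [  0.         286.02840896 190.39776944]
 [  0.           0.           1.        ]] [-0.02717658  0.          0.          0.          0.        ] [[ 4.21905529e-01 -9.06639468e-01 -7.74593802e-04]
 [-8.74813588e-01 -4.07319409e-01  2.62282455e-01]
 [-2.38111132e-01 -1.09980793e-01 -9.64990836e-01]] [-624.22312273  -27.28136279  391.34280652]
```

View pics/top0.png

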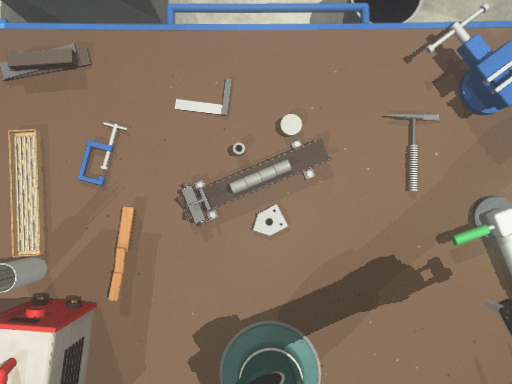

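View pics/scene0.png

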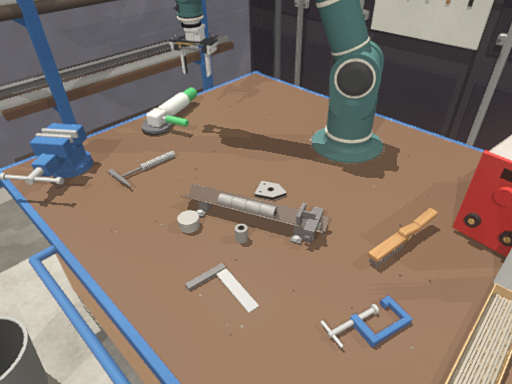

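View pics/wrist0.png

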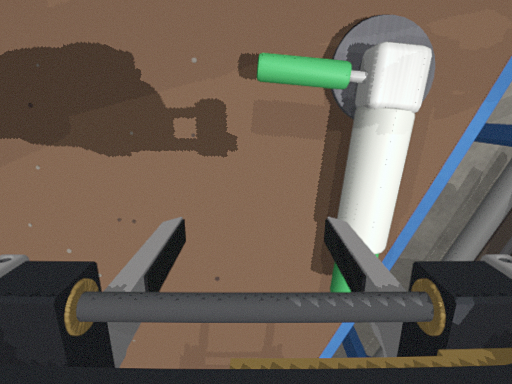

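The top view shows the stop at (190,205) and the row from (230,187) to (291,164). The cradle's open end is near (328,150). I'll zoom in to measure.

```bash
python3 - <<'E'
import cv2
a=cv2.imread("pics/top0.png")[110:250,170:340]
cv2.imwrite("pics/topz.png",cv2.resize(a,None,fx=4.5,fy=4.2,interpolation=cv2.INTER_CUBIC)[:600,:800])
b=cv2.imread("pics/scene0.png")[175:255,180:335]
cv2.imwrite("pics/scenez.png",cv2.resize(b,None,fx=5,fy=5,interpolation=cv2.INTER_CUBIC))
E
```

```text
(no output)
```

View pics/topz.png

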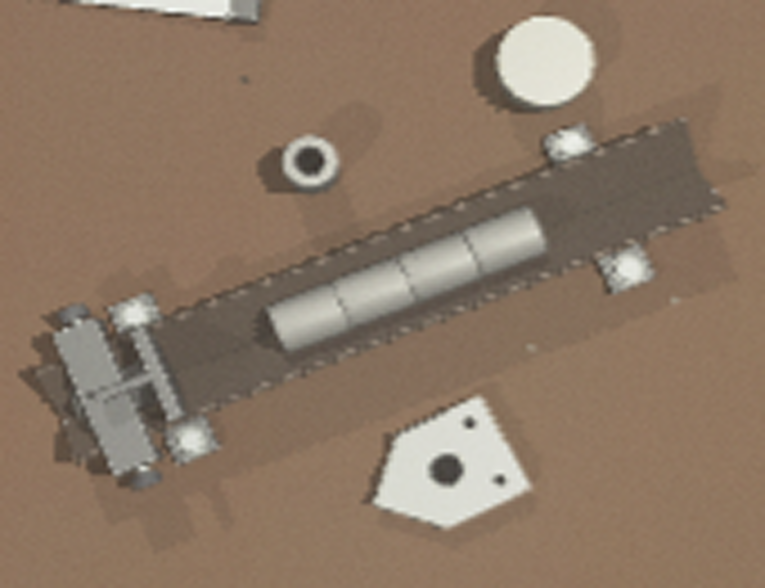

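View pics/scenez.png

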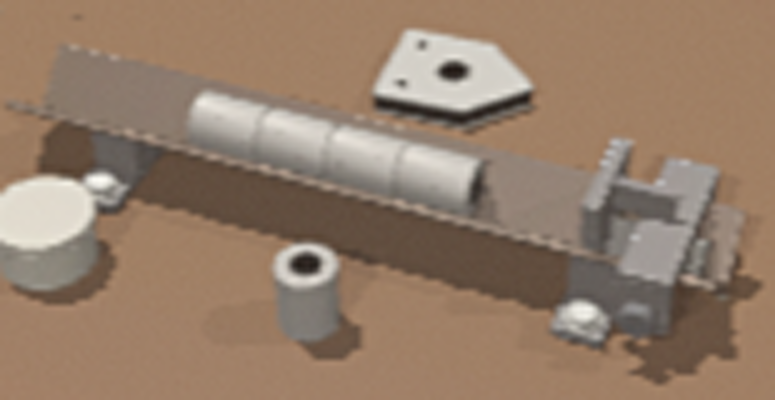

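```bash
cat > h.py <<'E'
import cv2,numpy as np,pickle
def ray(c,uv,z):
    p=cv2.undistortPoints(np.array([[uv]],float),np.array(c["K"]),np.array(c["dist_coeffs"]))[0,0]
    R=np.array(c["R"]);t=np.array(c["t"]);o=-R.T@t;d=R.T@np.array([p[0],p[1],1]);s=(z-o[2])/d[2];return o+s*d
def proj(c,X):
    return cv2.projectPoints(np.array(X,float).reshape(-1,1,3),cv2.Rodrigues(np.array(c["R"]))[0],np.array(c["t"],float),np.array(c["K"]),np.array(c["dist_coeffs"]))[0][:,0]
E
python3 - <<'E'
from h import *
d=pickle.load(open("c0.pkl","rb"))
T=d["top"];S=d["scene"]
z=lambda u,v:((u+.5)/4.5+170-.5,(v+.5)/4.2+110-.5)
y=lambda u,v:((u+.5)/5+180-.5,(v+.5)/5+175-.5)
for n,p,h in [("end far",(687,122),47),("end near",(722,205),47),("rear A",(526,208),42),("rear B",(547,252),42),("front A",(266,311),42),("front B",(290,350),42),("j1",(336,290),55),("stop tA",(137,330),78),("stop tB",(178,418),78),("tin",(545,60),36),("spare",(310,160),45),("magnet tip",(375,503),16),("magnet corner top",(483,397),16)]:
    print(n,ray(T,z(*p),h).round(1))
print()
for n,p,h in [("end far",(62,48),47),("end near",(12,105),47),("rear top",(205,93),58.5),("front top",(470,155),58.5),("tin",(45,208),36),("spare",(306,262),45),("stop top near",(628,143),78),("stop top far",(590,205),78)]:
    print(n,ray(S,y(*p),h).round(1))
E
```

```text
end far [ 669.8 -154.4   47. ]
end near [ 612.5 -175.9   47. ]
rear A [611.7 -51.3  42. ]
rear B [581.3 -64.5  42. ]
front A [541.5 115.4  42. ]
front B [514.8 100.1  42. ]
j1 [554.8  70.3  55. ]
stop tA [527.2 193.1  78. ]
stop tB [468.8 167.6  78. ]
tin [715.3 -64.9  36. ]
spare [645.   86.9  45. ]
magnet tip [409.2  46.4  16. ]
magnet corner top [482.3 -24.1  16. ]

end far [ 616.9 -170.7   47. ]
end near [ 674.3 -146.1   47. ]
rear top [592.8 -56.9  58.5]
front top [523.8  99.9  58.5]
tin [711.7 -65.1  36. ]
spare [643.   86.2  45. ]
stop top near [470.7 173.3  78. ]
stop top far [526.3 192.1  78. ]
```

Call:
carry_out(
  motion=[
    [255, [43, -22, 0], [0, 0, 0]],
    [255, [43, -22, 0], [0, 0, 0]],
    [255, [43, -22, 0], [0, 0, 0]],
    [255, [43, -22, 0], [0, 0, 0]],
    [255, [43, -22, 0], [0, 0, 0]],
    [255, [43, -22, 0], [0, 0, 0]],
    [255, [43, -22, 0], [0, 0, 0]],
    [255, [43, -22, 0], [0, 0, 0]],
    [255, [43, -22, 0], [0, 0, 0]],
    [255, [43, -22, 0], [0, 0, 0]],
    [255, [43, -22, 0], [0, 0, 0]],
    [255, [41, -18, 0], [0, 0, 0]],
  ],
)

```text
t: 1.65
position: [620.8, -112.4, 404.5]
tcp_rot: [0.976, 0.216, -0.0, -0.0]
contact_force: [-0.7, -0.3, -0.2]
opening: 0.007
```

Call:
carry_out(
  motion=[
    [255, [0, 0, 0], [0, 0, -0.17]],
    [255, [0, 0, 0], [0, 0, -0.17]],
    [255, [0, 0, 0], [0, 0, -0.17]],
    [255, [0, 0, 0], [0, 0, -0.17]],
    [255, [0, 0, 0], [0, 0, -0.17]],
    [255, [0, 0, 0], [0, 0, -0.17]],
    [255, [0, 0, 0], [0, 0, -0.17]],
    [255, [0, 0, 0], [0, 0, -0.17]],
    [255, [0, 0, 0], [0, 0, -0.16]],
    [255, [0, 0, 0], [0, 0, 0]],
    [255, [0, 0, 0], [0, 0, 0]],
  ],
)

```text
t: 3.02
position: [620.0, -114.0, 404.5]
tcp_rot: [0.56, 0.828, -0.0, -0.0]
contact_force: [-0.9, 0.4, 0.8]
opening: 0.003
```

```bash
cat > fit.py <<'E'
from h import *
def model(p):
    # p: axis point x0,y0 (at rear face centre), yaw, stop dist g
    x0,y0,th,g=p;u=np.array([np.cos(th),np.sin(th),0]);n=np.array([-u[1],u[0],0])
    P=lambda s,l,z:np.array([x0,y0,0])+s*u+l*n+np.array([0,0,z])
    a=np.linspace(0,2*np.pi,40)
    polys=[[P(s,18*np.cos(k),40.5+18*np.sin(k)) for k in a] for s in (0,45,90,135,180)]
    f=180+g
    polys.append([P(f,0,15),P(f,-25,40),P(f,-25,78),P(f,25,78),P(f,25,40),P(f,0,15)])
    polys+= [[P(-120,s*32,47),P(f+60,s*32,47)] for s in(-1,1)]
    return polys
def draw(c,p,img,off,k):
    for q in model(p):
        w=(proj(c,q)-off+.5)*k-.5
        cv2.polylines(img,[np.round(w*8).astype(np.int32)],False,(0,0,255),1,cv2.LINE_AA,3)
E
python3 - <<'E'
from bench import *
from fit import *
d={}
for n in("scene","top","wrist"):d[n]=camera(n)
pickle.dump(d,open("c1.pkl","wb"))
print(read_state()["position"],-np.array(d["wrist"]["R"]).T@d["wrist"]["t"])
cv2.imwrite("pics/w1.png",d["wrist"]["frame"][:,:,::-1])
d0=pickle.load(open("c0.pkl","rb"))
p=(596.5,-58,np.radians(112.5),77)
a=cv2.resize(d0["top"]["frame"][110:235,170:340,::-1],None,fx=4.7,fy=4.7,interpolation=cv2.INTER_CUBIC);draw(d0["top"],p,a,(170,110),4.7);cv2.imwrite("pics/t1.png",a)
a=cv2.resize(d0["scene"]["frame"][175:255,180:335,::-1],None,fx=5,fy=5,interpolation=cv2.INTER_CUBIC);draw(d0["scene"],p,a,(180,175),5);cv2.imwrite("pics/s1.png",a)
E
```

```text
[ 620.04143938 -113.78699519  404.64517436] [591.12923616 -42.77019983 384.82115624]
```

View pics/t1.png

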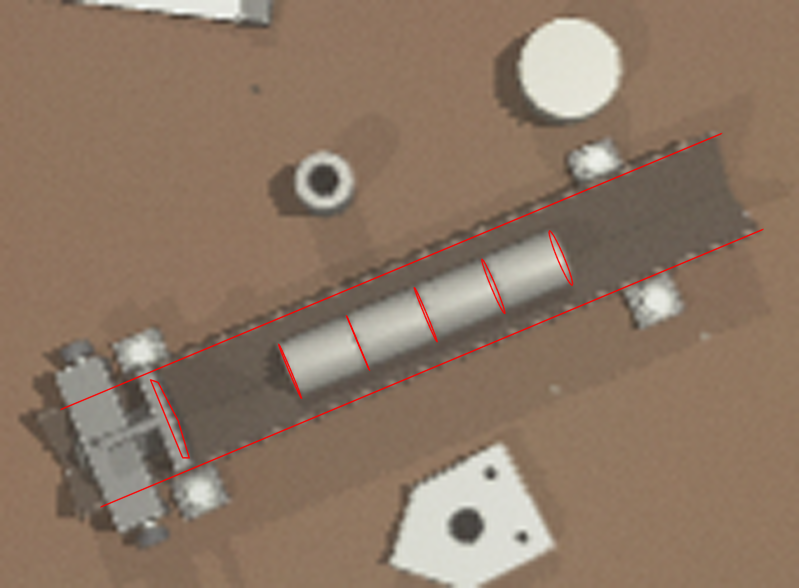

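View pics/s1.png

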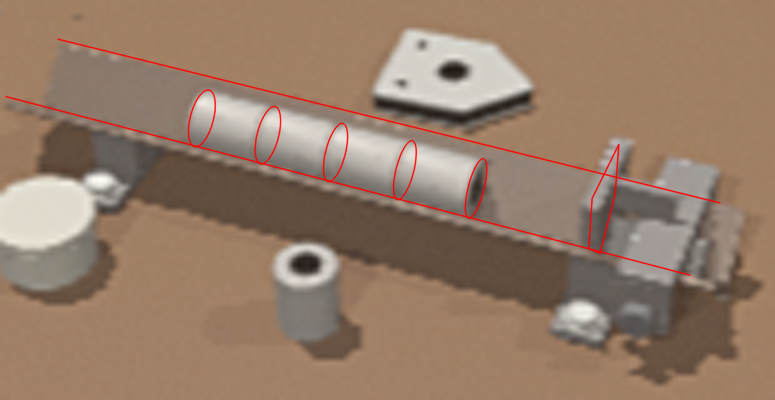

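View pics/w1.png

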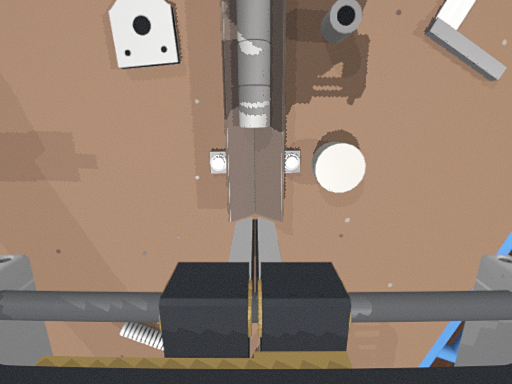

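```bash
python3 - <<'E'
from fit import *
d=pickle.load(open("c1.pkl","rb"));W=d["wrist"]
a=cv2.resize(W["frame"][0:225,190:330,::-1],None,fx=2.6,fy=2.6,interpolation=cv2.INTER_CUBIC)
b=a.copy();p=(596.5,-58,np.radians(112.5),77);draw(W,p,b,(190,0),2.6);cv2.imwrite("pics/w2.png",np.hstack([a,b]))
E
```

```text
(no output)
```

View pics/w2.png

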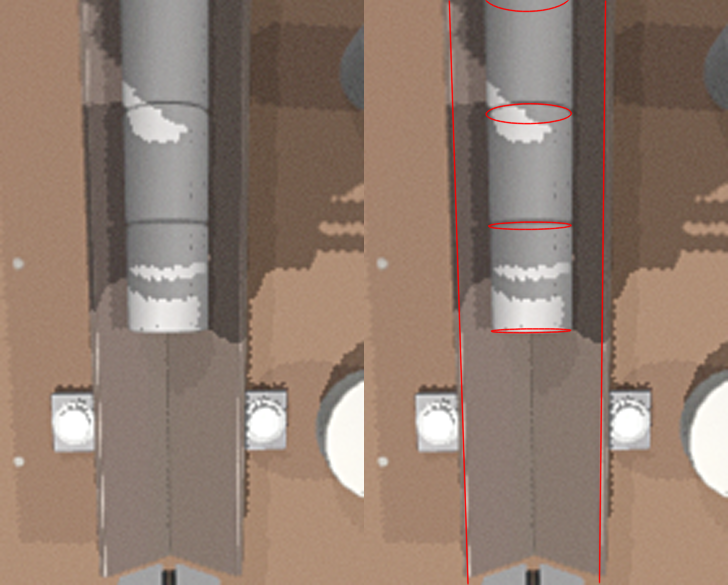

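```bash
python3 - <<'E'
from fit import *
from bench import *
d=pickle.load(open("c1.pkl","rb"));W=d["wrist"]
f=lambda u,v:((u+.5)/2.6+190-.5,(v+.5)/2.6-.5)
A=ray(W,f(168.8,550),15);B=ray(W,f(166.3,345),15)
C=[(ray(W,f(u1,v),40.5)+ray(W,f(u2,v),40.5))/2 for u1,u2,v in[(123,207.5,50),(128.5,207.5,300)]]
for a,b in((A,B),(C[1],C[0])):
    e=(b-a)[:2];print(a,b,np.degrees(np.arctan2(e[1],e[0])))
p=np.array([596.5,-58]);
from scipy.spatial.transform import Rotation as R
s=read_state();M=R.from_quat(s["tcp_rot"]).as_matrix();print(M)
x=np.radians(112.6);u=np.array([np.cos(x),np.sin(x)]);n=np.array([-u[1],u[0]])
for q in (p,A[:2],B[:2],C[0][:2],C[1][:2]):
    e=q-s["position"][:2];print("along",e@u,"lat",e@n, "tool",M[:2,:2].T@e)
E
```

```text
[ 640.10786126 -163.62747999   15.        ] [599.42921061 -65.76136974  15.        ] 112.57051377955403
[592.16165485 -45.43933356  40.5       ] [553.35664296  48.04886067  40.5       ] 112.54232472386806
[[-3.73952222e-01  9.27447966e-01 -7.97317916e-05]
 [ 9.27447969e-01  3.73952218e-01 -5.91720199e-05]
 [-2.50630892e-05 -9.60745965e-05 -9.99999995e-01]]
along 60.54998897767237 lat 0.29501604250391866 tool [60.54290894 -0.97178946]
along -53.72467687310869 lat 0.6279394876413746 tool [-5.37283395e+01 -2.73976956e-02]
along 52.258931199658214 lat 0.5733969657708918 tool [52.24925752 -1.15748047]
along 175.035170970958 lat -0.6286770655921986 tool [175.0312636  -1.3278015]
along 73.81333031838342 lat -0.5267847511548008 tool [73.81460733 -0.29828977]
```

Call:
carry_out(
  motion=[
    [255, [0, 0, 25], [0, 0, -0.0105]],
    [255, [0, 0, 35], [0, 0, 0]],
    [255, [0, 0, 35], [0, 0, 0]],
    [255, [0, 0, 30], [0, 0, 0]],
    [255, [0, 0, 20], [0, 0, 0]],
    [255, [0, 0, 16], [0, 0, 0]],
    [255, [0, 0, 10], [0, 0, 0]],
    [255, [0, 0, 0], [0, 0, 0]],
    [255, [0, 0, 0], [0, 0, 0]],
  ],
)

```text
t: 4.3
position: [620.3, -113.9, 234.3]
tcp_rot: [0.554, 0.832, 0.0, 0.0]
contact_force: [0.0, 0.5, 0.2]
opening: 0.003
```

```bash
python3 - <<'E'
from fit import *
from bench import *
s=read_state();print(s["position"],s["tcp_rot"],s["contact_force"])
W=camera("wrist");cv2.imwrite("pics/w3.png",W["frame"][:,:,::-1])
a=camera("scene");cv2.imwrite("pics/s3.png",cv2.resize(a["frame"][120:255,150:335,::-1],None,fx=4.3,fy=4.3,interpolation=cv2.INTER_CUBIC))
E
```

```text
[ 620.28637565 -113.89922715  234.3298198 ] [5.54449830e-01 8.32217034e-01 1.85696255e-04 4.01100407e-04] [0.01845468 0.48909496 0.22618493]
```

View pics/w3.png

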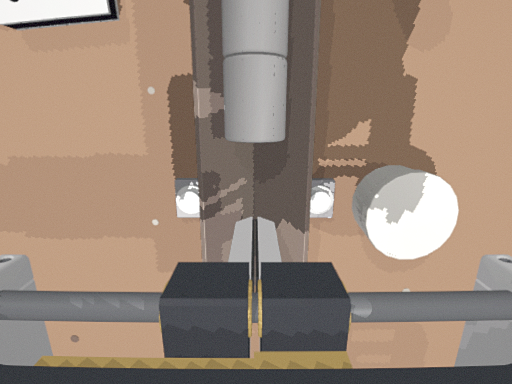

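View pics/s3.png

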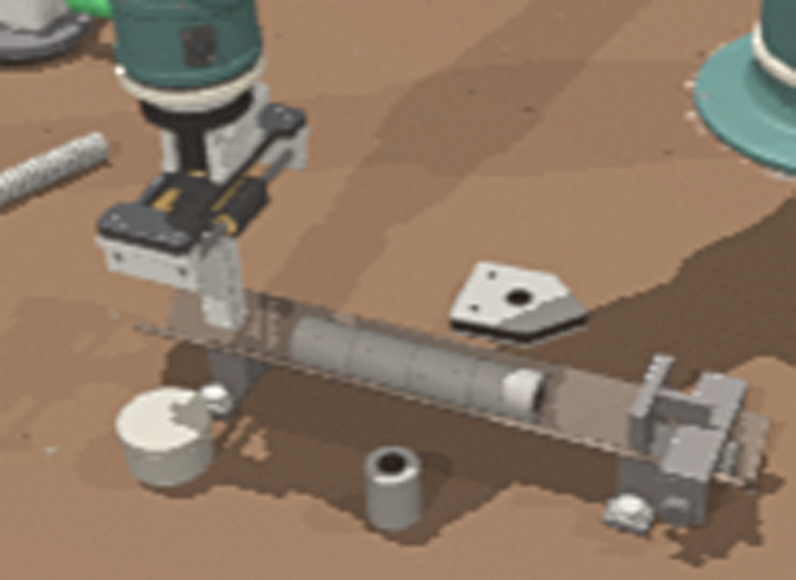

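Call:
carry_out(
  motion=[
    [255, [10, 0, 2], [0, 0, 0]],
    [255, [14, 0, 0], [0, 0, 0]],
    [255, [10, 0, 0], [0, 0, 0]],
    [255, [6, 0, 0], [0, 0, 0]],
    [255, [4, 0, 0], [0, 0, 0]],
    [255, [3, 0, 0], [0, 0, 0]],
    [255, [3, 0, 0], [0, 0, 0]],
    [255, [2, 0, 0], [0, 0, 0]],
    [255, [2, 0, 0], [0, 0, 0]],
    [255, [2, 0, 0], [0, 0, 0]],
    [255, [0, 0, 0], [0, 0, 0]],
  ],
)

```text
t: 5.78
position: [598.6, -62.8, 231.7]
tcp_rot: [0.555, 0.832, -0.0, 0.0]
contact_force: [2.2, -3.8, -0.7]
opening: 0.007
```

```bash
python3 - <<'E'
from fit import *
from bench import *
s=read_state();print(s["position"],s["tcp_rot"],s["contact_force"])
W=camera("wrist");cv2.imwrite("pics/w4.png",W["frame"][:,:,::-1])
E
```

```text
[598.59865091 -62.83893746 231.6651618 ] [ 5.54684528e-01  8.32060632e-01 -1.56823952e-04  3.93622081e-04] [ 2.15083725 -3.75525623 -0.67452709]
```

View pics/w4.png

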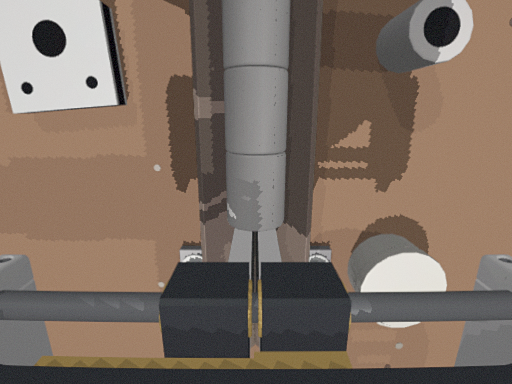

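The fingers touch the last bush's end face at about (255,228), with roughly 4 N on them. I'll push the train on.

Call:
carry_out(
  motion=[
    [255, [2, 0, 0], [0, 0, 0]],
    [255, [3, 0, 0], [0, 0, 0]],
    [255, [5, 0, 0], [0, 0, 0]],
    [255, [5, 0, 0], [0, 0, 0]],
    [255, [5, 0, 0], [0, 0, 0]],
    [255, [5, 0, 0], [0, 0, 0]],
    [255, [5, 0, 0], [0, 0, 0]],
    [255, [5, 0, 0], [0, 0, 0]],
    [255, [5, 0, 0], [0, 0, 0]],
    [255, [5, 0, 0], [0, 0, 0]],
    [255, [3, 0, 0], [0, 0, 0]],
    [255, [2, 0, 0], [0, 0, 0]],
  ],
)

```text
t: 7.32
position: [579.4, -16.6, 231.7]
tcp_rot: [0.555, 0.832, -0.0, 0.0]
contact_force: [3.3, -4.5, -1.3]
opening: 0.0
```

```bash
cat > look.py <<'E'
from fit import *
from bench import *
import sys
k=sys.argv[1]
s=read_state();u=np.array([np.cos(np.radians(112.55)),np.sin(np.radians(112.55))])
print(s["t"],s["position"],s["contact_force"],"along",(s["position"][:2]-[596.5,-58])@u,"Fpush",-s["contact_force"][:2]@u)
g=[]
for n,(x,y) in(("top",(170,110)),("scene",(180,150))):
    c=camera(n);a=c["frame"][y:y+110,x:x+170,::-1];g.append(cv2.resize(a,None,fx=4.4,fy=4.4,interpolation=cv2.INTER_CUBIC)[:300] if 0 else cv2.resize(a,(463,300),interpolation=cv2.INTER_CUBIC))
    cv2.imwrite(f"pics/{n}_{k}.png",cv2.resize(a,(765,495),interpolation=cv2.INTER_CUBIC))
W=camera("wrist")
E
python3 look.py a
```

```text
7.325 [579.35000138 -16.59646174 231.69976852] [ 3.26637659 -4.4750813  -1.26148525] along 44.81488491892489 Fpush 5.385561177788201
```

View pics/top_a.png

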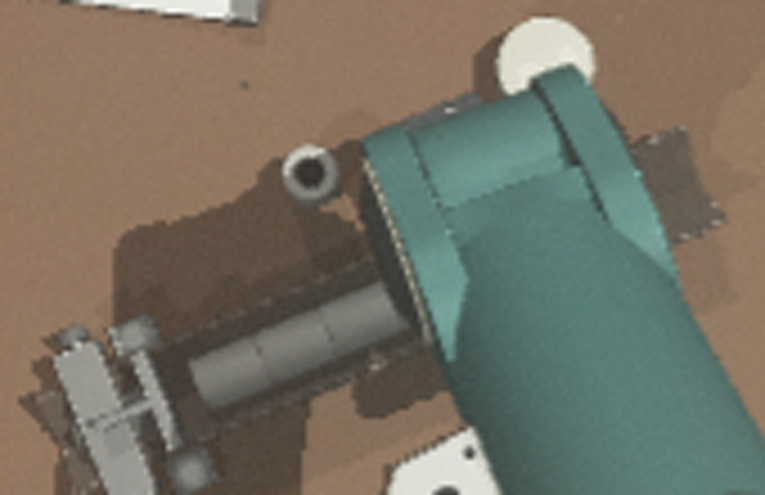

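View pics/scene_a.png

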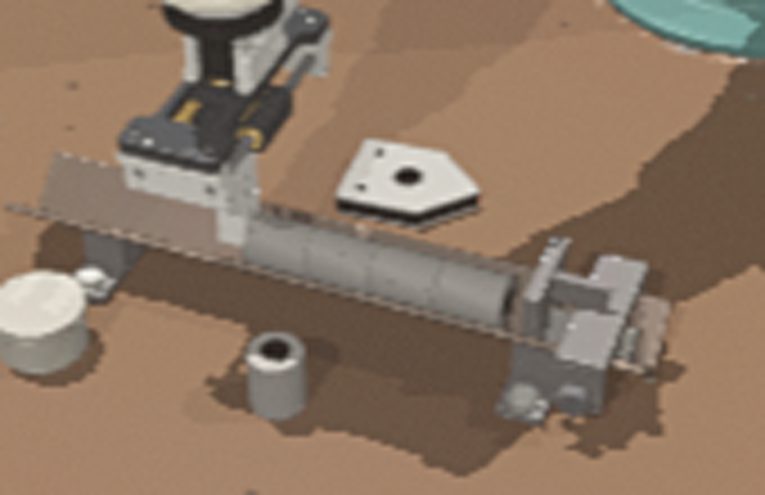

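The row is moving as one train, with about 24 mm left to the stop. From here I'll go slower.

Call:
carry_out(
  motion=[
    [255, [2, 0, 0], [0, 0, 0]],
    [255, [2, 0, 0], [0, 0, 0]],
    [255, [2, 0, 0], [0, 0, 0]],
    [255, [2, 0, 0], [0, 0, 0]],
    [255, [2, 0, 0], [0, 0, 0]],
    [255, [2, 0, 0], [0, 0, 0]],
    [255, [1.5, 0, 0], [0, 0, 0]],
    [255, [1.5, 0, 0], [0, 0, 0]],
    [255, [1, 0, 0], [0, 0, 0]],
    [255, [1, 0, 0], [0, 0, 0]],
    [255, [1, 0, 0], [0, 0, 0]],
    [255, [1, 0, 0], [0, 0, 0]],
  ],
)

```text
t: 8.98
position: [572.1, 0.9, 231.7]
tcp_rot: [0.555, 0.832, -0.0, 0.0]
contact_force: [3.2, -5.4, -1.8]
opening: 0.002
```

```bash
python3 look.py b
```

```text
8.975 [572.07239957   0.94561113 231.68870657] [ 3.22572845 -5.37382805 -1.83218206] along 63.80666663125762 Fpush 6.2000063099305445
```

View pics/top_b.png

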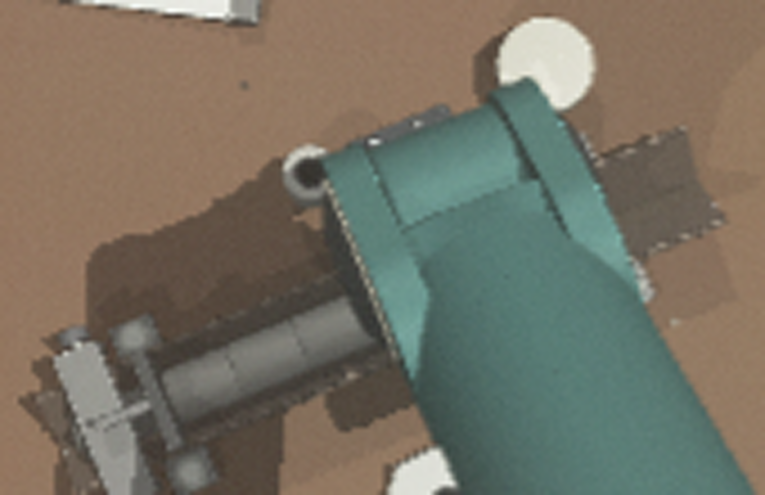

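Nearly home. I'll creep forward in 0.8 mm rows, with frequent checks on the force.

Call:
carry_out(
  motion=[
    [255, [0.8, 0, 0], [0, 0, 0]],
    [255, [0.8, 0, 0], [0, 0, 0]],
    [255, [0.8, 0, 0], [0, 0, 0]],
    [255, [0.8, 0, 0], [0, 0, 0]],
    [255, [0.8, 0, 0], [0, 0, 0]],
  ],
)

```text
t: 9.75
position: [571.3, 2.1, 232.0]
tcp_rot: [0.556, 0.831, -0.001, 0.002]
contact_force: [10.2, -22.2, -2.9]
opening: 0.003
```

```bash
python3 look.py c
```

```text
9.75 [571.33277594   2.14385982 231.98851546] [ 10.21170895 -22.20371076  -2.9375753 ] along 65.19694140161441 Fpush 24.42221448639316
```

View pics/scene_c.png

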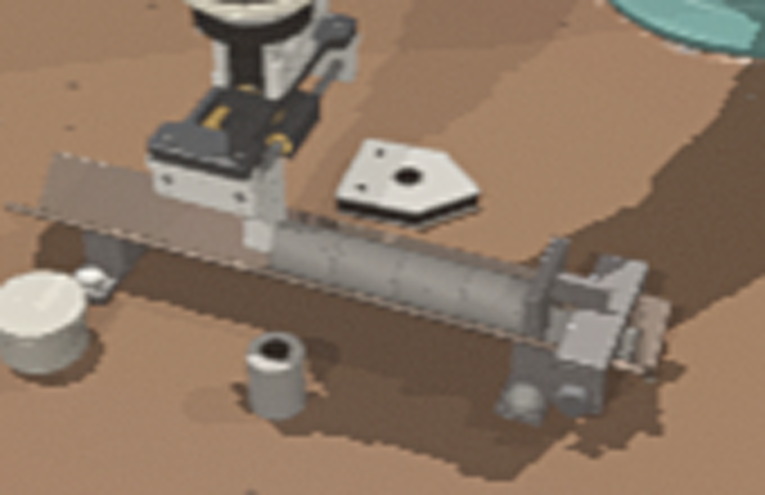

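View pics/top_c.png

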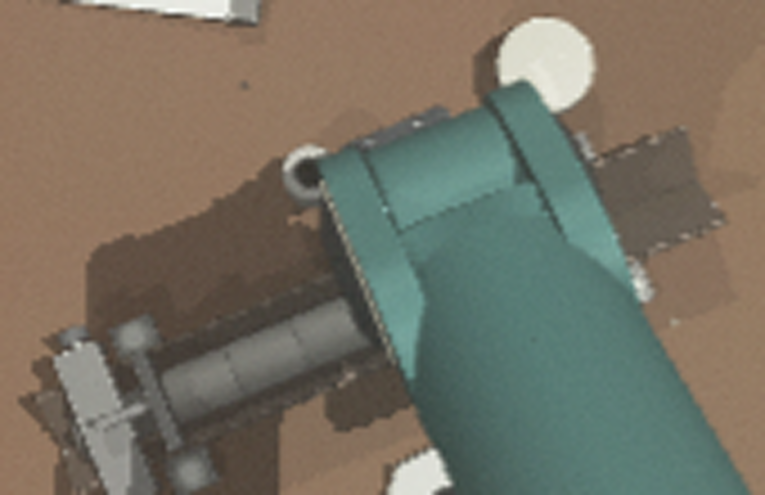

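Call:
carry_out(
  motion=[
    [255, [0.8, 0, 0], [0, 0, 0]],
    [255, [0.8, 0, 0], [0, 0, 0]],
    [255, [0, 0, 0], [0, 0, 0]],
  ],
)

```text
t: 10.28
position: [571.1, 2.4, 232.1]
tcp_rot: [0.556, 0.831, -0.001, 0.003]
contact_force: [12.2, -26.5, -1.6]
opening: 0.006
```

```bash
python3 look.py d
```

```text
10.275 [571.08332211   2.41455489 232.11430991] [ 12.15598649 -26.53879574  -1.63401757] along 65.54260347650936 Fpush 29.17147158962668
```

```bash
python3 - <<'E'
from fit import *
from bench import *
from scipy.spatial.transform import Rotation as R
s=read_state();T=s["position"]+R.from_quat(s["tcp_rot"]).apply([8,0,190])
u=np.array([np.cos(np.radians(112.55)),np.sin(np.radians(112.55))])
print("finger front along",(T[:2]-[596.5,-58])@u)
a=camera("scene");cv2.imwrite("pics/s5.png",cv2.resize(a["frame"][195:240,230:335,::-1],None,fx=7.5,fy=7.5,interpolation=cv2.INTER_CUBIC))
W=camera("wrist");cv2.imwrite("pics/w5.png",W["frame"][:,:,::-1])
E
```

```text
finger front along 72.47761947491155
```

View pics/s5.png

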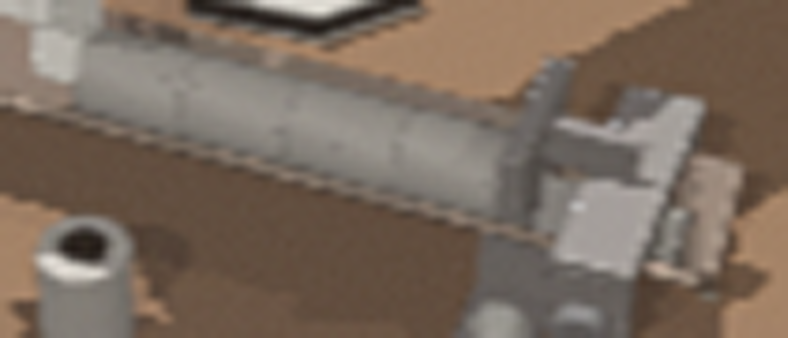

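View pics/w5.png

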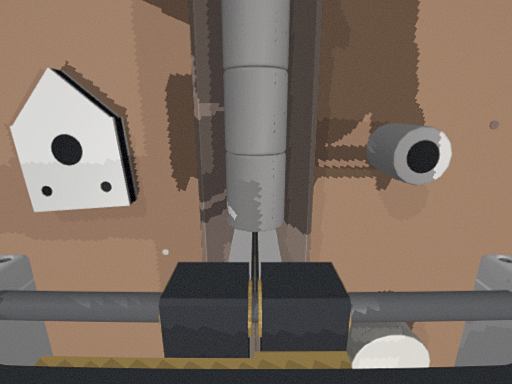

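The bush row meets the plate at about (505,165) with no visible gap. I'll press a little harder to confirm it is a hard stall.

Call:
carry_out(
  motion=[
    [255, [0.8, 0, 0], [0, 0, 0]],
    [255, [0.8, 0, 0], [0, 0, 0]],
    [255, [0.8, 0, 0], [0, 0, 0]],
    [255, [0, 0, 0], [0, 0, 0]],
    [255, [0, 0, 0], [0, 0, 0]],
  ],
)

```text
t: 11.15
position: [570.7, 2.9, 232.3]
tcp_rot: [0.557, 0.831, -0.002, 0.004]
contact_force: [17.2, -37.5, -2.5]
opening: 0.005
```

```bash
cat > tip.py <<'E'
from fit import *
from bench import *
from scipy.spatial.transform import Rotation as R
s=read_state();T=s["position"]+R.from_quat(s["tcp_rot"]).apply([8,0,190])
u=np.array([np.cos(np.radians(112.55)),np.sin(np.radians(112.55))])
print(s["t"],"finger front along",(T[:2]-[596.5,-58])@u,"z",T[2],"F",-s["contact_force"][:2]@u,s["contact_force"],s["ft_torque"])
E
python3 tip.py
```

```text
11.15 finger front along 72.60846034693633 z 42.280125443216804 F 41.19591381756904 [ 17.2077336  -37.46100057  -2.46603583] [-8.70491972 -3.9541029   0.02078346]
```

```bash
python3 - <<'E'
from fit import *
d=pickle.load(open("c0.pkl","rb"));o=[]
for g in(71,73,76):
    r=[]
    for n,(x,y) in(("top",(180,170)),("scene",(280,195))):
        a=cv2.resize(d[n]["frame"][y:y+50,x:x+45,::-1],None,fx=5.8,fy=5.8,interpolation=cv2.INTER_CUBIC)
        draw(d[n],(596.5,-58,np.radians(112.55),g),a,(x,y),5.8);r.append(a)
    o.append(np.vstack(r))
cv2.imwrite("pics/g.png",np.hstack(o));print(np.hstack(o).shape)
E
```

```text
(580, 783, 3)
```

View pics/g.png

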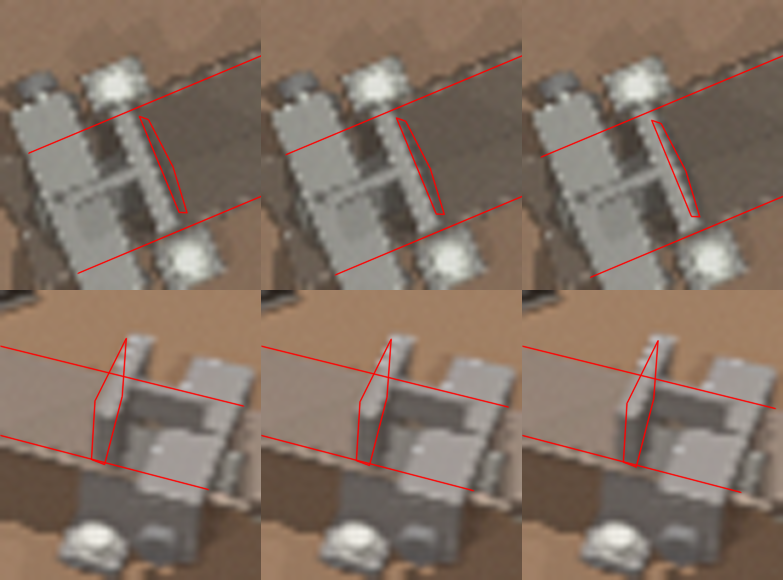

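Call:
carry_out(
  motion=[
    [255, [0.5, 0, 0], [0, 0, 0]],
    [255, [0.5, 0, 0], [0, 0, 0]],
    [255, [0, 0, 0], [0, 0, 0]],
    [255, [0, 0, 0], [0, 0, 0]],
    [255, [0, 0, 0], [0, 0, 0]],
    [255, [0, 0, 0], [0, 0, 0]],
  ],
)

```text
t: 11.9
position: [570.6, 3.1, 232.4]
tcp_rot: [0.557, 0.83, -0.002, 0.004]
contact_force: [17.7, -41.2, -2.3]
opening: 0.004
```

```bash
python3 tip.py; python3 look.py e
```

```text
11.9 finger front along 72.67461698057754 z 42.36201234701568 F 44.837914378807774 [ 17.72806004 -41.18844209  -2.33781883] [-9.71245859 -4.39811162  0.02745489]
11.9 [570.55047057   3.12587181 232.42671341] [ 17.72806004 -41.18844209  -2.33781883] along 66.40387980517725 Fpush 44.837914378807774
```

View pics/scene_e.png

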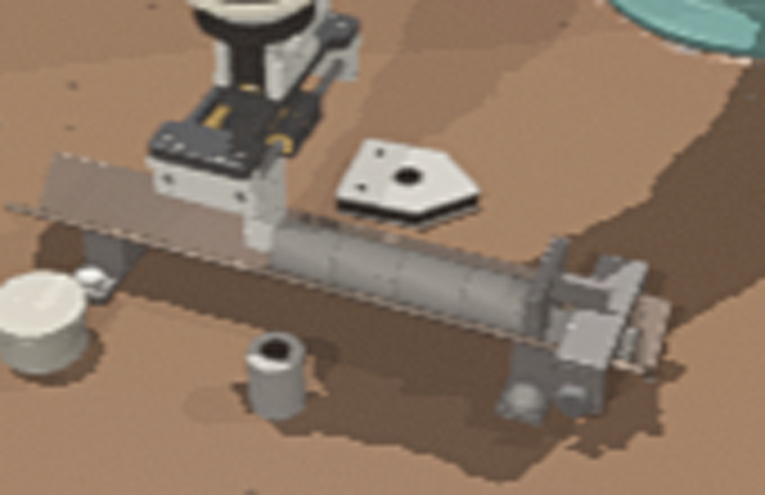

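View pics/top_e.png

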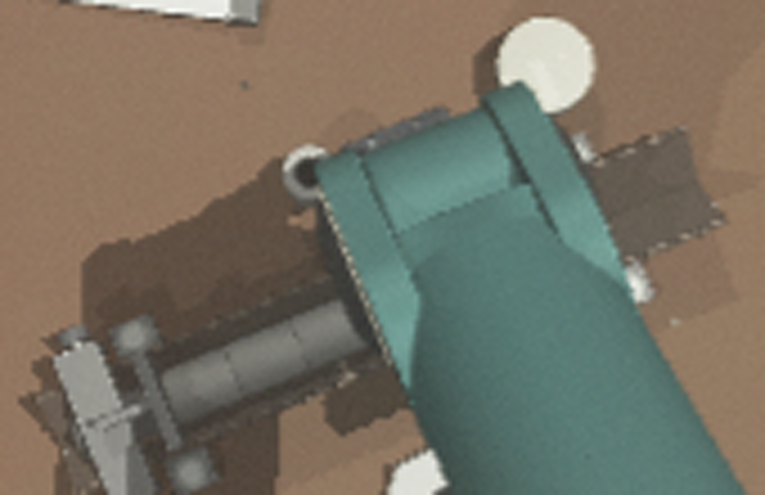

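The row sits in the V against the plate at about (527,305) in the scene crop, with no gaps or tilt visible, and the bystanders look unmoved. The push is holding at about 45 N and the fingertips have stalled, so I'm handing in.

```bash
python3 - <<'E'
from bench import *
print(job_done());s=read_state();print(s["t"],s["contact_force"],s["position"])
E
```

```text
the job is handed in; nothing more can be done
None
the job is handed in; nothing more can be done
```

I slid the four bushes along the cradle as one train by pushing the closed fingers on the rear end of the last bush, about 73 mm of travel. I handed the job in at 11.9 s with the fingers still pressing. The hand-in gave no verdict.

**Home against the stop:** Over the last rows the push went from 29 to 45 N while the fingertips moved only about 0.2 mm. The most drag expected was 13 N, so the row is hard against something, and the pictures show it is the stop. The fingertip travel agrees with the stop distance from the start pictures, 72–74 mm; my first rough estimate was 77 mm.

**Gaps and seating:** The last pictures show no gap or tilt in the row and no bystander visibly moved. At that resolution I could only judge the gaps to about 1–2 mm, so tightness rests mainly on the force stall. I did not measure bush heights or the stop's contact force directly.

**Tool tilt:** Under the load the tool leaned back by just under 0.01 rad.

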